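Light up and present a needle probe under the stereo microscope

ROBOT

A 6-joint arm with a two-finger parallel gripper is mounted at the origin on the work surface. World frame = base frame: x ahead of the robot, y to its left, z up, the work surface at z = 0. Lengths are in m, angles in degrees, forces in N, time in s.
With the tool pointing down it reaches from about 0.325 to 0.85 m from the base axis. Payload 15.5 kg.
Tool frame: the origin (TCP) lies at the very end of the fingers, on their centre line; the grasp point (between the pads) lies arm.grip_depth behind it (arm.grip_depth is the distance from the TCP to the grasp point, in m); z points along the fingers, y is the line along which they close (so a half turn about z gives the same grasp; the last joint's range is limited). The gripper opens to 91 mm and grips with 3 to 60 N. Pads are 32 mm wide; open, the fingers measure 118 mm over their backs; the gripper's body (76 mm by 178 mm) begins 60 mm behind the grasp point.
Start: joints at [60.991, 28.281, 77.091, -0, 74.628, -5.472], TCP at [0.25, 0.573, 0.214] pointing down, gripper open.
Joint ranges: [-166.48, 166.48], [-47.26, 123.95], [12.59, 153.08], [-70.14, 250.14], [6.76, 159.57], [-176.63, 176.63]. Speed limits (degrees/s): [108.29, 108.29, 147.25, 172.46, 172.46, 172.46].

INTERFACE

Orientations are given as a 3x3 rotation matrix whose columns are the frame's x, y, z axes.
In Python, from rig import arm gives the robot as it stands. Calls block until the motion is done:
- arm.move_to(position, orientation): joint-space move of the TCP to a pose.
- arm.move_l(position, orientation=None, feed=0.15): straight line of the TCP; orientation=None keeps the orientation; feed is the mean speed in m/s.
- arm.move_joints(angles): joint-space move.
- arm.grip(opening): finger opening in m; the grip force is fixed at half the most; returns when the fingers have stopped.
- arm.sleep(seconds).
- arm.solve_ik(position, orientation): joint angles nearest the present ones, or None.
- arm.snapshot(name): name is "side" or "top"; returns the picture (400x640x3 uint8, red, green, blue); there is no depth.
- arm.get_calibration(name): a dict with "intrinsics" (3x3 intrinsics, pixels), "cam_to_world" (4x4, takes a point from camera to world coordinates). Camera axes: x right, y down, z forward; pixel columns grow to the right and rows downward; lengths in m; the calibration is good to about 2 mm. A picture is of the moment at which its call begins. get_calibration takes no time and is no camera call.
A pose or a line that the arm cannot do raises arm.Unreachable and nothing moves.
- arm.sign_off(): hands the job in; it is judged then, once.
Readings, each from a call of its own:
- arm.current_t(): time.
- arm.current_joint_positions(): joint angles.
- arm.current_dq(): joint speeds.
- arm.current_tau(): joint torques, N m.
- arm.current_ee_pos(): TCP position.
- arm.current_tool_rot(): TCP orientation.
- arm.current_force(): force on the tool from outside, world axes, zero at the start.
- arm.current_torque(): the same for the moment, N m.
- arm.current_width(): finger opening in m.
- arm.current_grasp_force(): force on a finger pad.
Only numpy, scipy, OpenCV 4.12 (cv2) and the standard library are available. Lean on these libraries where they do the work, as an engineer would, in place of code of your own. Each camera call takes 0.05 s, during which the arm holds its last target. There are 200 camera calls.

TASK

Draw the needle probe out of its sloping holder and, using the probe's tip and never the fingers, push the small recessed button in the lamp box's sloping front all the way in to switch the ring light on. Then turn the probe level and hold it up with its tip centred under the microscope's lens, about midway between the lens and the stage below, for inspection. Finish while still holding it there steadily, with the probe touching nothing but the gripper; do not knock the microscope and leave the canisters, the seed jar and the dish where they are.

Things in the scene. Friction and masses are not known exactly. Their poses are not given: they have to be found in the camera images.
- probe: needle probe, 40 g: white handle 14 x 14 x 115 mm, steel needle 5 mm thick, 50 mm long. Origin at the handle's middle; x runs along it to the needle tip (at +107.5 mm; blunt end at -57.5), y and z square to the flat sides. Starts needle first in the holder, 35 degrees tip down, y level, 70 mm of handle showing: pinch its upright sides from straight above about 40 mm up from the mouth (x = -27 mm)
- probe_tip (a point): rounded end of the probe's needle
- holder: fixed: base plate 140 x 80 x 8 mm with a grey square tube, 24 mm outside, 18 mm inside, bore 95 mm deep, running from its mouth along (+0.819, 0, -0.574) in the holder's frame. Origin on the table under the grasp point, z up. Left or right of the microscope, the lamp box on the other side. The probe lies loose (2 mm play each way); draw it 95 mm or more along the bore to free it
- holder_mouth (a point): centre of the mouth of the holder's bore, 76 mm above the table
- lamp_box: fixed grey lamp box, 110 mm wide, 103 mm high. Its front panel (90 mm along the slope) leans back and looks along (-0.819, 0, +0.574) in the box's frame, towards the robot and up. Origin on the table, 50 mm in front of and 65 mm below the button's hole; z up, x to the back of the box
- button_mouth (a point): centre of the round 15 mm hole in the middle of the sloping panel (the larger black knob beside it is only for show), at the panel's outer surface, 65 mm above the table; the button's flat black face (12 mm across) lies 4 mm deep in the hole when not pressed
- lamp_button (a joint): travel of the spring button into the panel, straight against the panel's outward direction: 0 out, 0.005 m fully pressed (takes about 4 N); it springs back
- microscope: fixed stereo microscope: white base 160 mm wide, 25 mm thick, from 90 mm in front of the lens axis (robot side) to 175 mm behind; column 140 mm behind it; head 90 mm wide and 400 mm high with a ring light (80 mm across), eyepieces pointing away from the robot. Origin on the table under the lens; z up, x towards the column
- lens (a point): centre of the underside of the lens and ring light, 180 mm above the table, looking straight down
- stage (a point): point on the top of the base plate straight under the lens, 25 mm above the table
- canister_a: small closed black canister with a pale lid, 34 mm across, 52 mm high, loose; origin under its middle. Leave it alone
- canister_b: another such canister. Leave it alone
- seed_jar: amber jar 66 mm across, 100 mm high, loose; origin under its middle. Leave it alone
- dish: pale shallow dish 86 mm across, 14 mm high, loose on the table in front of the microscope; origin under its middle. Leave it alone
There are look-alikes about, which are no part of the job. Several things have the shape of the probe; the one meant has the colours described above.

How it is judged:
By the outcome, as a careful person would: the job done as asked, in the order asked, and still so for the second after the job is handed in, while the arm keeps its last pose, push and grip.
It also fails if it takes over 58 s, if anything falls off the work surface, if the arm or the gripper's body presses on something with over 40 N, if the wrist force passes 120 N, or if a joint passes its speed limit or range.

## Working session

There is one attempt and no reset: what is moved stays moved. The work goes in short steps, each a Python script; the robot and the scene stay as the last script left them, time stands still between calls to the robot, and variables do not carry over. Pictures are saved under pics/ and viewed, at most 10 in all, crops included, and the job is handed in when it is done.

```bash
mkdir -p pics; python3 - <<'E'
from rig import arm
import cv2,numpy as np
np.set_printoptions(precision=4,suppress=True)
for n in("side","top"):
    im=arm.snapshot(n); cv2.imwrite(f"pics/{n}0.png",im[...,::-1]); c=arm.get_calibration(n); print(n,c["intrinsics"],c["cam_to_world"])
print(arm.grip_depth,arm.current_t(),arm.current_tool_rot())
E
```

```text
side [[426.345    0.     320.7478]
 [  0.     426.345  198.3082]
 [  0.       0.       1.    ]] [[ 0.9726 -0.1649  0.164   0.3447]
 [-0.2326 -0.6797  0.6956 -1.1324]
 [-0.0032 -0.7147 -0.6994  1.1994]
 [ 0.      0.      0.      1.    ]]
top [[446.8257   0.     319.7288]
 [  0.     446.8257 204.4734]
 [  0.       0.       1.    ]] [[ 0.0097 -0.9843  0.1761  0.3177]
 [-0.9998 -0.006   0.0213 -0.0766]
 [-0.0199 -0.1763 -0.9841  1.688 ]
 [ 0.      0.      0.      1.    ]]
0.0188 0.1 [[-0.9168  0.3994 -0.0005]
 [ 0.3994  0.9168 -0.001 ]
 [ 0.0001 -0.0011 -1.    ]]
```

View pics/side0.png

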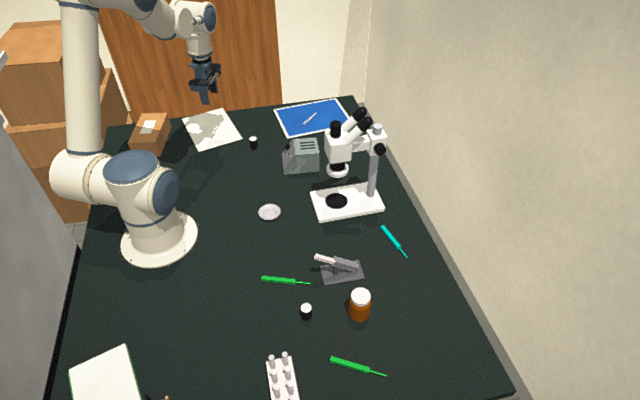

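View pics/top0.png

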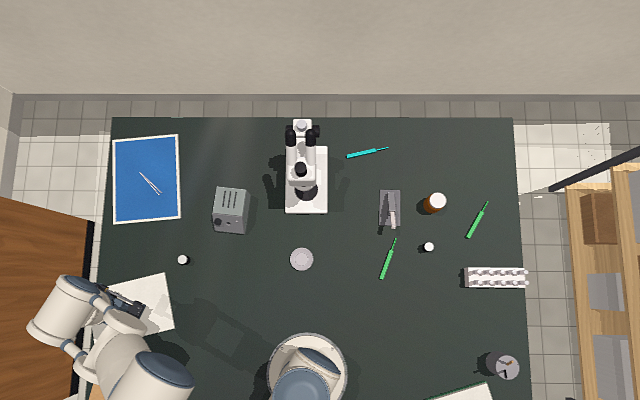

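The side picture shows the holder with its white probe near (335,265), the lamp box near (300,157) and the microscope base near (347,202). In the top picture they are at (390,210), (231,210) and (306,180). I'll enlarge these areas.

```bash
cat > h.py <<'E'
import cv2,numpy as np
from rig import arm
np.set_printoptions(precision=4,suppress=True)
def proj(n,P):
    c=arm.get_calibration(n);K=c["intrinsics"];T=np.linalg.inv(c["cam_to_world"])
    p=T[:3,:3]@np.array(P)+T[:3,3];q=K@p;return q[:2]/q[2]
def ray(n,uv):
    c=arm.get_calibration(n);T=c["cam_to_world"]
    d=T[:3,:3]@np.linalg.inv(c["intrinsics"])@np.array([uv[0],uv[1],1.]);return T[:3,3],d
def onz(n,uv,z):
    o,d=ray(n,uv);return o+d*(z-o[2])/d[2]
def tri(a,b):  # side px, top px
    o1,d1=ray("side",a);o2,d2=ray("top",b)
    s=np.linalg.lstsq(np.c_[d1,-d2],o2-o1,rcond=None)[0];p,q=o1+s[0]*d1,o2+s[1]*d2
    return (p+q)/2,np.linalg.norm(p-q)
def crop(im,x,y,w,h,s):
    c=cv2.resize(im[y:y+h,x:x+w],None,fx=s,fy=s,interpolation=cv2.INTER_CUBIC)
    for i in range(0,w,10): cv2.putText(c,str(x+i),(i*s,8),0,.3,(0,255,255),1);cv2.line(c,(i*s,8),(i*s,14),(0,255,255),1)
    for j in range(10,h,10): cv2.putText(c,str(y+j),(0,j*s+3),0,.3,(0,255,255),1);cv2.line(c,(20,j*s),(26,j*s),(0,255,255),1)
    return c
E
python3 - <<'E'
from h import *
s=cv2.imread("pics/side0.png");t=cv2.imread("pics/top0.png")
a=np.hstack([crop(s,305,245,66,50,6),crop(t,362,182,66,50,6)])
b=np.hstack([crop(s,270,130,66,50,6),crop(t,200,185,66,50,6)])
cv2.imwrite("pics/c1.png",np.vstack([a,b]))
a=np.hstack([crop(s,300,100,100,125,4),crop(t,270,110,80,125,4)])
cv2.imwrite("pics/c2.png",a)
E
```

```text
(no output)
```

View pics/c1.png

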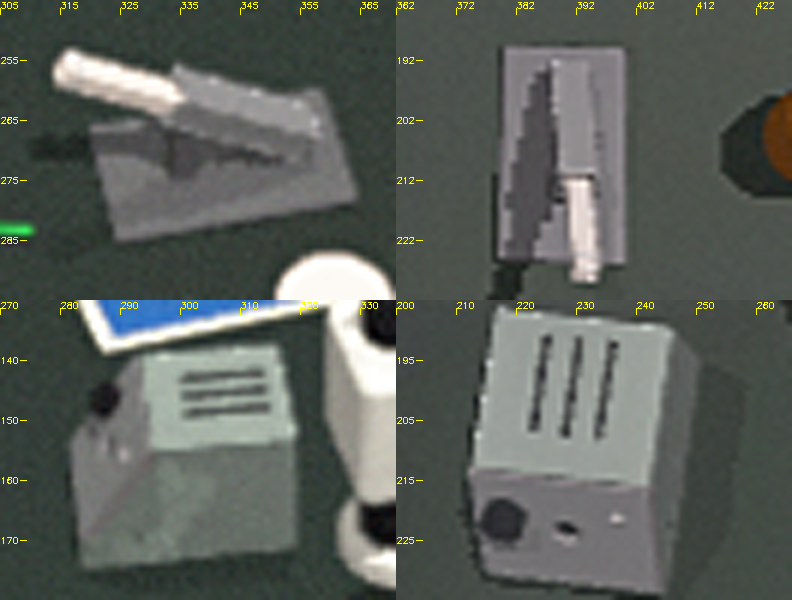

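View pics/c2.png

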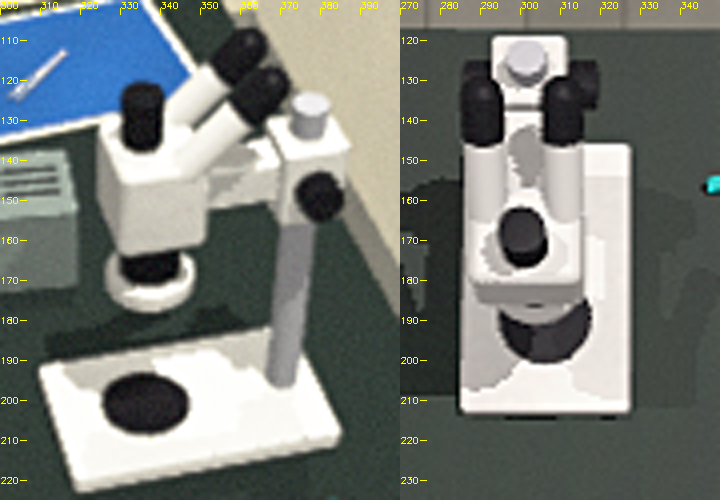

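c1 and c2 give these features:
- **Holder plate:** corners in the top view at (379.7,189.8), (400.2,189.8), (400,225.8) and (379,225.7). The probe's blunt end is at (393.7,228.7) top and (315.3,256.7) side.
- **Button hole:** (228.5,223.2) top and (288.3,153) side.
- **Black stage disc:** (306.2,189) top and (336.5,201) side.

Next I'll fit the poses from these.

```bash
cat > fit.py <<'E'
from h import *
from scipy.optimize import least_squares
def fit(obs,x0,np_=3):
    def f(p):
        c,s=np.cos(p[2]),np.sin(p[2]);r=[]
        for n,m,uv in obs:
            m=m(p) if callable(m) else m
            r+=list(proj(n,[p[0]+c*m[0]-s*m[1],p[1]+s*m[0]+c*m[1],m[2]])-uv)
        return r
    o=least_squares(f,x0,loss="soft_l1");return o.x,np.array(f(o.x)).reshape(-1,2)
pc=lambda sx,sy:(lambda p:(p[3]+sx*.07,sy*.04,.008))
a=np.array([.819,0,-.574]);M=np.array([.0328,0,.076])
H=[("top",pc(1,1),(379.7,189.8)),("top",pc(1,-1),(400.2,189.8)),("top",pc(-1,-1),(400,225.8)),("top",pc(-1,1),(379,225.7)),
 ("side",pc(-1,-1),(324.7,284.5)),("side",pc(1,-1),(364.5,277.5)),("side",pc(1,1),(358.8,259.7)),("side",pc(-1,1),(320,266)),
 ("top",M-.07*a,(393.7,228.5)),("side",M-.07*a,(315.3,256.7))]
L=[("top",(.05,0,.065),(228.5,223.2)),("side",(.05,0,.065),(288.3,153)),
 ("top",(.0758,.055,.102),(212.5,213.2)),("top",(.0758,-.055,.102),(242,216.2)),
 ("side",(.0758,-.055,.102),(294.5,155)),("side",(.0758,.055,.102),(292.5,138.3))]
S=[("top",(0,0,.025),(306.2,189)),("side",(0,0,.025),(336.5,201)),("top",(-.09,.08,.025),(285,213.2)),("top",(-.09,-.08,.025),(327.8,212.8)),
 ("top",(.175,-.08,.025),(327.5,146.2)),("side",(-.09,.08,.025),(309.5,192))]
if __name__=="__main__":
    print("probe end tri",tri((315.3,256.7),(393.7,228.5)),"button",tri((288.3,153),(228.5,223.2)),"stage",tri((336.5,201),(306.2,189)))
    for nm,o,x0 in(("holder",H,[.6,-.25,0,0]),("lamp",L,[.5,.2,0]),("scope",S,[.65,0,0])):
        x,r=fit(o,x0);print(nm,x,"yaw",np.degrees(x[2]));print(r.round(1).tolist())
E
python3 fit.py
```

```text
probe end tri (array([ 0.518 , -0.3056,  0.1105]), np.float64(0.005659407559427129)) button (array([0.5377, 0.2926, 0.0687]), np.float64(0.004097567750601008)) stage (array([0.677 , 0.0117, 0.0195]), np.float64(0.0019499313066677054))
holder [ 0.5421 -0.3071 -0.0272  0.0679] yaw -1.5599923335210537
[[0.3, -1.1], [0.7, -0.4], [0.8, -0.1], [0.5, -0.7], [-0.9, 0.1], [0.0, -0.2], [-0.6, -1.1], [-1.1, -0.6], [0.5, -0.9], [-1.0, -0.7]]
lamp [ 0.4875  0.2989 -0.1061] yaw -6.079887261980954
[[-0.0, -0.3], [-0.6, 0.7], [-0.2, -0.4], [0.3, -0.0], [-0.1, -0.7], [-0.2, 0.2]]
scope [0.6736 0.0093 0.0068] yaw 0.3918153816552256
[[0.5, 0.3], [-0.9, -0.4], [0.4, -0.5], [-0.0, -0.1], [0.2, -1.1], [-0.8, -1.2]]
```

```bash
cat >> h.py <<'E'
from scipy.spatial.transform import Rotation as R
def ori(yaw,pitch=0): # pitch: degrees the probe nose is raised from 35 deg down
    return (R.from_euler("z",yaw)*R.from_euler("y",-np.radians(pitch))).as_matrix()@np.diag([-1.,1,-1])
G=arm.grip_depth
def tcp(g,Rm): return np.array(g)+G*Rm[:,2]
HX,HY,HYAW=.5421,-.3071,-.0272
def st(): print("t",arm.current_t(),"p",np.array(arm.current_ee_pos()),"F",np.array(arm.current_force()),"w",arm.current_width(),arm.current_grasp_force())
E
python3 - <<'E'
from h import *
Rm=ori(HYAW)
for p,y in(([.22,.36,.38],.5),([.38,0,.40],0),([.42,-.27,.32],HYAW)): arm.move_to(p,ori(y)); print(np.array(arm.current_joint_positions()),arm.current_t())
arm.move_to(tcp([HX,HY,.20],Rm),Rm); arm.grip(.05)
for n in("side","top"): cv2.imwrite(f"pics/{n}1.png",arm.snapshot(n)[...,::-1])
s=cv2.imread("pics/side1.png");t=cv2.imread("pics/top1.png")
cv2.imwrite("pics/c3.png",np.hstack([crop(s,290,205,80,90,5),crop(t,350,170,80,90,5)]))
st()
E
```

```text
[ 50.4637   3.3129  87.0261   0.0062  89.6803 -68.1   ] 1.1583
[ -8.9357  -1.3195  88.7783   0.0134  92.5603 -98.9909] 2.6833
[ -39.4823   12.5002   84.8587    0.0199   82.6223 -127.9787] 3.7833
t 5.4333 p [ 0.5421 -0.3071  0.1811] F [ 0.2489 -0.2122  0.1945] w 0.04960154341930557 0.0
```

View pics/c3.png

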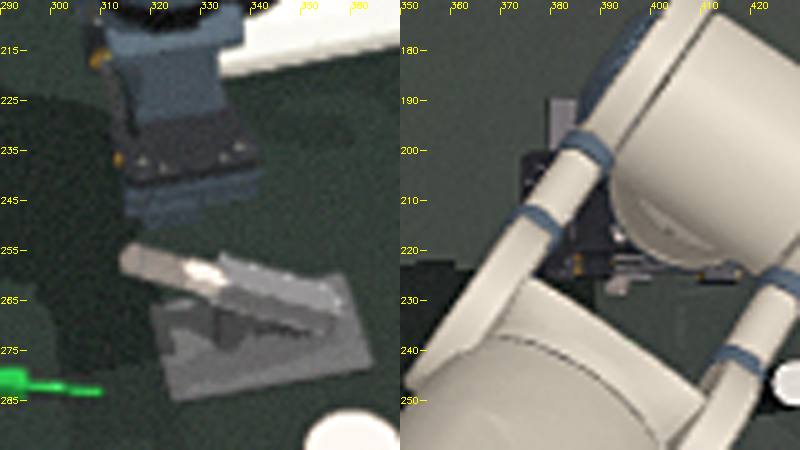

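c3 shows the fingers (side view around (320,245)) straddling above the probe handle, which runs from (318,257) to (333,263). I'll go down and grip.

```bash
python3 - <<'E'
from h import *
Rm=ori(HYAW)
arm.move_l(tcp([HX,HY,.099],Rm),feed=.08); st()
f0=np.array(arm.current_force())
arm.grip(0.0); st()
a=R.from_euler("z",HYAW).apply([.819,0,-.574])
g=np.array([HX,HY,.099])
arm.move_l(tcp(g-.01*a,Rm),feed=.03); st()
for n in("side","top"): cv2.imwrite(f"pics/{n}2.png",arm.snapshot(n)[...,::-1])
s=cv2.imread("pics/side2.png")
cv2.imwrite("pics/c4.png",crop(s,290,205,80,90,6))
E
```

```text
t 6.85 p [ 0.5424 -0.3073  0.0807] F [ 0.0339 -0.8954  0.7067] w 0.04986259139087958 0.0
t 7.4917 p [ 0.5421 -0.3071  0.0802] F [ 0.4425 -0.0481 -0.3421] w 0.014020882244042271 29.997694194316864
t 7.975 p [ 0.5338 -0.307   0.0861] F [-0.4148 -0.3803 -1.1237] w 0.014168451979410157 29.9978569149971
```

View pics/c4.png

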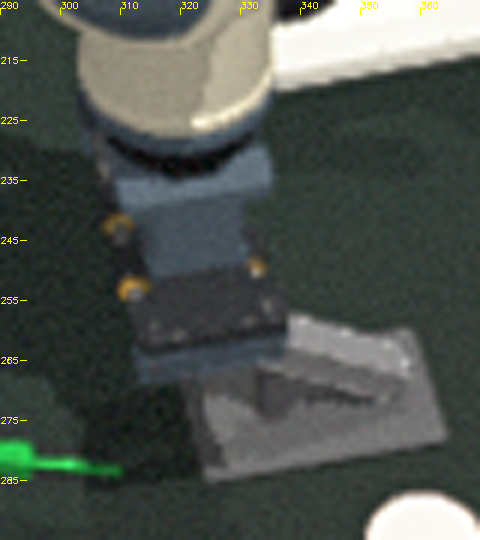

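c4 shows the closed fingers at about (322,265) over the handle. The width is 14 mm and side loads are negligible, so I'll draw it out.

```bash
python3 - <<'E'
from h import *
Rm=ori(HYAW)
a=R.from_euler("z",HYAW).apply([.819,0,-.574])
g=np.array([HX,HY,.099])
arm.move_l(tcp(g-.06*a,Rm),feed=.06); st()
arm.move_l(tcp(g-.112*a,Rm),feed=.06); st()
arm.move_l(tcp(g-.112*a+[0,0,.12],Rm),feed=.15)
arm.sleep(.2); st()
for n in("side","top"): cv2.imwrite(f"pics/{n}3.png",arm.snapshot(n)[...,::-1])
s=cv2.imread("pics/side3.png");t=cv2.imread("pics/top3.png")
gp=g-.112*a+[0,0,.12]; tip=gp+a*.1345
us=proj("side",tip);ut=proj("top",tip); print(gp,tip,us,ut)
def c(im,u): return crop(im,int(u[0])-40,int(u[1])-35,66,66,6)
cv2.imwrite("pics/c5.png",np.hstack([c(s,us),c(t,ut)]))
E
```

```text
t 9.0583 p [ 0.4931 -0.3058  0.1145] F [-0.292   0.1181 -1.184 ] w 0.013836456427857555 29.9978569149971
t 10.075 p [ 0.4505 -0.3046  0.1443] F [0.2523 0.3944 0.2584] w 0.013802988722248208 29.997843503952026
t 11.225 p [ 0.4501 -0.3044  0.2637] F [ 0.6763  0.6157 -0.0514] w 0.01397127984348944 29.997830092906952
[ 0.4504 -0.3046  0.2833] [ 0.5605 -0.3076  0.2061] [327.7123 235.4814] [398.1837 211.5254]
```

View pics/c5.png

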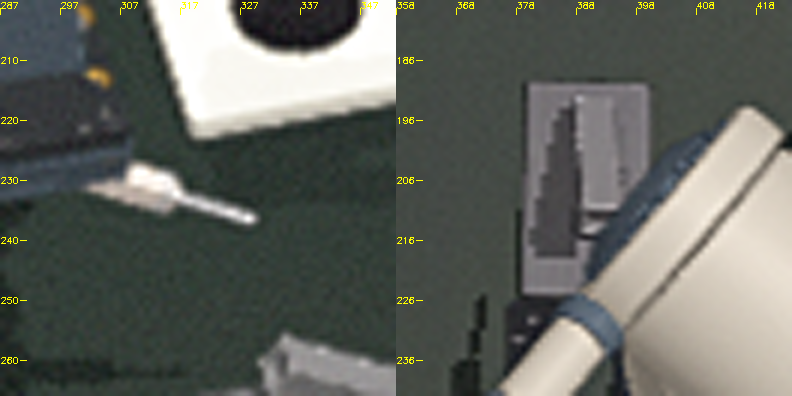

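In c5's side view the needle tip is at (329.5,236.3) against a predicted (327.7,235.5). That puts the probe free and straight in the grip, with the tip within a few mm of the model. Next is the approach to the button.

```bash
cat >> h.py <<'E'
LYAW=-.1061; B=np.array([.5372,.2936,.065]); AB=R.from_euler("z",LYAW).apply([.8192,0,-.5736]); RL=ori(LYAW); D=.1345
E
python3 - <<'E'
from h import *
for p,y in(([.38,-.12,.38],0),([.36,.12,.38],0)): arm.move_to(p,ori(y))
arm.move_to(tcp(B-AB*(D+.06),RL),RL)
arm.move_l(tcp(B-AB*(D+.02),RL),feed=.08); arm.sleep(.3); st(); print(np.array(arm.current_joint_positions()))
for n in("side","top"): cv2.imwrite(f"pics/{n}4.png",arm.snapshot(n)[...,::-1])
s=cv2.imread("pics/side4.png");t=cv2.imread("pics/top4.png")
tip=B-AB*.02; print(proj("side",tip),proj("top",tip))
cv2.imwrite("pics/c6.png",np.hstack([crop(s,258,125,66,50,6),crop(t,195,200,66,50,6)]))
E
```

```text
t 15.2833 p [0.4112 0.3071 0.135 ] F [-0.0297 -0.6371 -0.1521] w 0.013999157134533122 29.997819364070892
[ 30.0867  25.0787  98.1947  -0.0003  56.7136 -53.8508]
[283.7048 151.8473] [227.0922 226.9115]
```

View pics/c6.png

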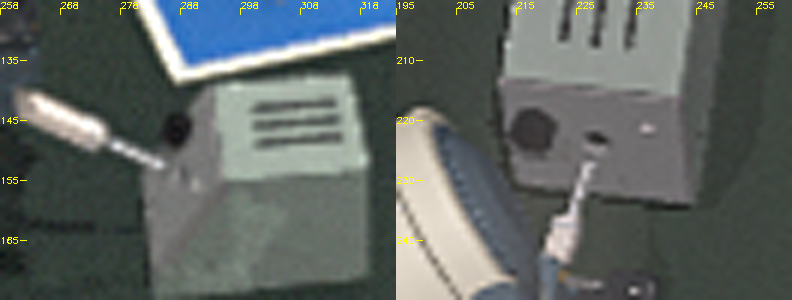

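c6 shows the tip at (227.8,226.3) top and (285.5,152.5) side, just short of the hole at (228.3,223.0) top and (288,153.8) side. I'll compute the lateral correction from the pair.

```bash
python3 - <<'E'
from h import *
tip,e1=tri((285.5,152.5),(227.8,226.3));hole,e2=tri((288.1,153.4),(228.4,223.1))
d=hole-tip; Fr=np.c_[AB,R.from_euler("z",LYAW).apply([0,1,0]),R.from_euler("z",LYAW).apply([.5736,0,.8192])]
print(tip,e1,hole,e2,"axial,lat,up",Fr.T@d,"nominal tip",B-.02*AB,"tip err",Fr.T@(tip-B+.02*AB))
E
```

```text
[0.5259 0.2937 0.0727] 0.004447540418214589 [0.5376 0.2936 0.066 ] 0.002529425710707178 axial,lat,up [0.0134 0.0011 0.0012] nominal tip [0.5209 0.2953 0.0765] tip err [ 0.0064 -0.0011 -0.0002]
```

```bash
python3 - <<'E'
from h import *
off=R.from_euler("z",LYAW).apply([.0006,.0008,.0008])
arm.sleep(.1);f0=np.array(arm.current_force())
s=-.02
arm.move_l(tcp(B+off-AB*(D+.010),RL),feed=.05); s=-.010
while s<.016:
    s+=.001; arm.move_l(tcp(B+off+AB*(s-D),RL),feed=.02); arm.sleep(.08)
    f=np.array(arm.current_force())-f0; ax=-f@AB
    print(round(s*1000),"ax",round(ax,2),"lat",round(np.linalg.norm(f+ax*AB),2))
    if ax>11: break
st()
cv2.imwrite("pics/top5.png",arm.snapshot("top")[...,::-1]);cv2.imwrite("pics/side5.png",arm.snapshot("side")[...,::-1])
E
```

```text
-9 ax -0.48 lat 0.63
-8 ax -1.03 lat 1.19
-7 ax -1.06 lat 0.76
-6 ax -1.63 lat 1.15
-5 ax -1.55 lat 0.41
-4 ax -1.11 lat 1.46
-3 ax -0.82 lat 0.58
-2 ax -1.42 lat 0.75
-1 ax -0.98 lat 0.56
0 ax -0.03 lat 0.65
1 ax -0.27 lat 1.36
2 ax 1.2 lat 1.24
3 ax 1.97 lat 0.48
4 ax 1.99 lat 1.9
5 ax 4.08 lat 0.39
6 ax 12.54 lat 1.47
t 21.1667 p [0.4326 0.3055 0.1208] F [-10.4828   0.8793   8.2393] w 0.013487020421949244 29.99729812145233
```

The force profile fits a spring-loaded press: it rises gently over about 5 mm, then hits a hard stop. I'll check the ring light with a frame comparison, then look while still pressed.

```bash
python3 - <<'E'
from h import *
a=cv2.imread("pics/side4.png");b=cv2.imread("pics/side5.png")
cv2.imwrite("pics/c7.png",np.hstack([crop(a,265,120,66,100,6),crop(b,265,120,66,100,6)]))
for n,(x,y) in {"ring":(337,173),"stage":(336,202),"base":(355,200)}.items(): print(n,a[y-3:y+3,x-6:x+6].mean((0,1)),b[y-3:y+3,x-6:x+6].mean((0,1)))
E
```

```text
ring [178.9861 187.1389 189.875 ] [179.3472 187.5694 189.9028]
stage [37.3889 34.1667 36.1667] [38.7083 35.625  37.3056]
base [251.5278 253.7778 253.9444] [251.6667 253.8194 253.9444]
```

View pics/c7.png

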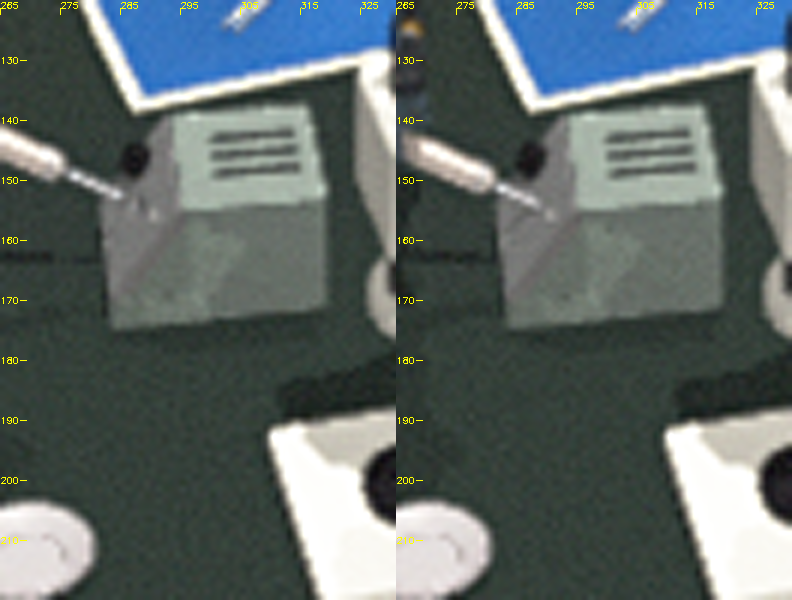

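c7 shows the needle going into the hole at about (291,156) in the pressed frame. The light itself isn't visible from these views. The tip got about 9 mm past the panel with a hard stop, which matches a full press. I'll press slightly firmer for a moment, then withdraw and present the probe.

```bash
python3 - <<'E'
from h import *
off=R.from_euler("z",LYAW).apply([.0006,.0008,.0008])
arm.move_l(tcp(B+off+AB*(.0065-D),RL),feed=.02); arm.sleep(.3); st()
arm.move_l(tcp(B+off-AB*(D+.05),RL),feed=.1)
arm.move_to([.36,.15,.30],ori(0))
Rv=ori(0.0068,35); L=np.array([.675,.0100,.1025]); ax=R.from_euler("z",.0068).apply([1.,0,0]); DD=.1385
g=L-ax*(DD+.12)
print(arm.solve_ik(tcp(g+[0,0,.06],Rv),Rv),arm.solve_ik(tcp(L-ax*DD,Rv),Rv))
arm.move_to(tcp(g+[0,0,.06],Rv),Rv)
arm.move_l(tcp(g,Rv),feed=.1)
arm.move_l(tcp(L-ax*(DD+.01),Rv),feed=.08); arm.sleep(.3); st()
for n in("side","top"): cv2.imwrite(f"pics/{n}6.png",arm.snapshot(n)[...,::-1])
s=cv2.imread("pics/side6.png");t=cv2.imread("pics/top6.png"); tip=L-ax*.01
print(proj("side",tip),proj("top",tip),proj("side",tip-ax*.05),proj("top",tip-ax*.05))
cv2.imwrite("pics/c8.png",np.hstack([crop(s,290,140,80,80,5),crop(t,270,170,80,80,5)]))
E
```

```text
t 21.8167 p [0.4327 0.3055 0.1206] F [-12.0807   2.5086  11.6736] w 0.013569254887907155 29.997405409812927
[-13.5852  14.9798 138.9788 135.4008  11.3777 122.5086] [ -8.6572  29.5995 126.9039 154.9397  12.294  107.123 ]
t 29.2667 p [0.5372 0.009  0.0871] F [ 0.089   0.2417 -0.3414] w 0.013863833818404529 29.99778002500534
[333.7925 186.3342] [305.5087 187.1689] [320.9723 188.5214] [305.3915 200.6949]
```

View pics/c8.png

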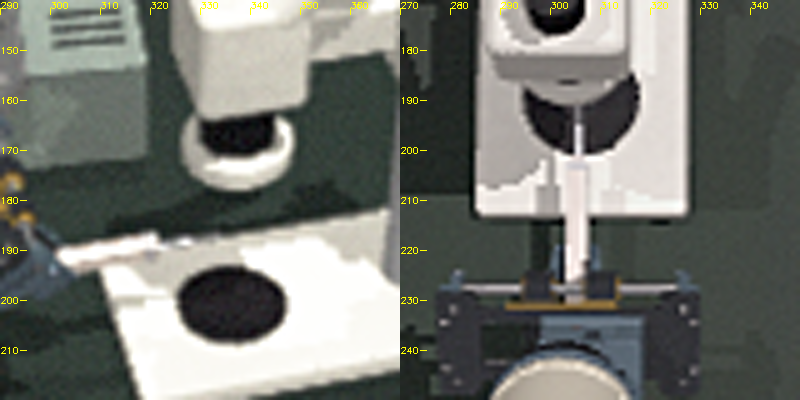

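c8 shows the probe level and pointing under the lens. The handle/needle junction is at about (321,187.5) side and (305.4,201–203) top. I'll check the top value numerically, comparing handle width against needle.

```bash
python3 - <<'E'
from h import *
t=cv2.imread("pics/top6.png");t0=cv2.imread("pics/top0.png")
g=cv2.cvtColor(t,6).astype(int);g0=cv2.cvtColor(t0,6).astype(int)
for r in range(184,212): print(r,g[r,299:312],"|",(g-g0)[r,299:312])
s=cv2.cvtColor(cv2.imread("pics/side6.png"),6).astype(int);s0=cv2.cvtColor(cv2.imread("pics/side4.png"),6).astype(int)
print("side diff");d=s-s0
print("     ",np.arange(312,342))
for r in range(180,194): print(r,d[r,312:342])
E
```

```text
184 [122 125 124 124 121 125 126 123 122 121 124 122 122] | [-12  -8  -9 -11 -13  -9  -6 -10 -10  -8  -8  -8  -8]
185 [121 121 124 126 126 126 122 123 119 118 120 118 120] | [ -9 -10  -9 -10  -9 -11 -11  -8 -12  -9  -8 -10 -10]
186 [136 138 109  66  56  55  87 131 137 136 135 135 191] | [ -9 -10  -8  -6  -2  -3 -10 -10  -9 -12  -9  -9 -10]
187 [150 150 153 155 159 156 154 153 150 153 154 153 179] | [ -9 -12 -13 -12  -8 -11  -9  -6 -11 -10 -11 -12 -13]
188 [151 153 150 150 150 152 152 151 153 155 151 141 105] | [-11  -8 -12 -11 -10 -10  -8  -9 -10 -10 -10 -11  -8]
189 [149 155 156 155 152 152 153 156 151 134 115  75  42] | [-10 -10 -10  -9 -13 -12 -13 -13 -10 -13  -9  -5  -4]
190 [ 34  98 134 144 142 139 132 132 100  90  54  39  44] | [ -5  -8 -10  -8 -12 -14 -12 -11 -10 -11  -6  -5  -3]
191 [ 20  14   9  36  60  72 119  69  41  49  47  47  45] | [  1 -11   0  -3 -10   0  67  22 -10  -3  -4  -6  -9]
192 [ 27  31  22  22  45  58 124  74  52  55  50  48  52] | [ -3  -2 -10  -6  -2   3  65  18  -7  -5  -6  -4  -1]
193 [ 32  31  33  30  24  54 122  77  52  50  49  51  49] | [ -4  -1   0  
[... 3188 characters left out ...]
136 140  82  31
  27   4 -36 -11  -1  -1   2   4  -4   1   1   4]
189 [215 215 206 217 215 192 189 155 143 132 122  85  43  14 -28 -28 -12   2
   3   0  -4   9  -3   3  -4   2   1   3  -2   1]
190 [171 133  92 117 119  91  49   2 -33 -38  -8   3  -5  -6  -3  -4   2   4
  -5   1   1   5   5   4   3   1   0   0   0   0]
191 [-26 -75 -69 -62 -23 -14 -21 -41 -48 -26  -6  -4   0  -1   0   5   0  -2
   3  -2   5   4  -2   5   5   5   1   0   0   0]
192 [-65 -64 -63 -52  -3  -7 -10 -14 -25  -8   4   4   4   4  -1   3   5   2
   1   2   1   2   0   1  -1  -3   2   0   0   0]
193 [-12 -11  -7  -6   2   3  -1  -1   2   5   0  -5   1  -3  -3   4  -6   1
   2   1   2   3   1   0  -1   2  -1  -5   1   0]
```

The tip is at (334.2,186.5) in the side view against a predicted (333.8,186.3), so it is where I expect. I'll advance the last 11 mm, settle and hand in.

```bash
python3 - <<'E'
from h import *
p=np.array(arm.current_ee_pos())
arm.move_l(tcp(np.array([.676,.0100,.1025])-R.from_euler("z",.0068).apply([.1385,0,0]),ori(.0068,35)),feed=.04); arm.sleep(.8); st()
s=arm.snapshot("side"); g=cv2.cvtColor(s,7).astype(int)-cv2.cvtColor(cv2.imread("pics/side4.png"),6); m=np.abs(g[180:192,318:350])>20
print("tip col",318+np.where(m.any(0))[0].max(), np.array(arm.current_dq()).max())
arm.sign_off()
E
```

```text
t 30.5917 p [0.5483 0.0091 0.0871] F [-0.118   0.0929 -0.0709] w 0.01425888371180997 29.997808635234833
tip col 336 0.10188455666839831
the job is handed in; nothing more can be done
```

The job is handed in at 30.6 s: I drew the probe out, pushed the button with its tip to a hard stop (about 17 N), and am holding the probe level and still with its tip under the lens. I couldn't see the ring light itself in the pictures, so "on" rests on the force and depth readings, and the tip is centred to within a few mm by camera.

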